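# Hang the vial basket on the draining stand

### The arm

A 7-joint arm with a two-finger parallel gripper is mounted at the origin on the work surface. World frame = base frame: x ahead of the robot, y to its left, z up, the work surface at z = 0. Lengths are in mm, angles in rad, forces in N, time in s.
With the tool pointing down it reaches from about 400 to 850 mm from the base axis. Payload 4.5 kg.
Tool frame: the origin (TCP) lies at the very end of the fingers, on their centre line; the grasp point (between the pads) lies behind it (bot.hold_point_z is the z of the grasp point in the tool frame, in mm); z points along the fingers, y is the line along which they close (so a half turn about z gives the same grasp; the last joint's range is limited). The gripper opens to 85 mm and grips with 20 to 120 N. Pads are 22 mm wide; open, the fingers measure 114 mm over their backs; the gripper's body (76 mm by 85 mm) begins 54 mm behind the grasp point. The pads swing forward as they close: fully open they stand 13 mm farther back than shut.
Start: joints at [1.368, 0.689, -0.195, 1.565, 0.157, 0.902, -0.215], TCP at [146.649, -607.576, 231.317] pointing down, gripper open.
Joint ranges: [-3.01, 3.01], [-0.46, 2.08], [-1.47, 1.51], [0.13, 2.56], [-1, 4.14], [0.04, 2.09], [-2.66, 2.66]. Speed limits (rad/s): [2.57, 2.57, 3.14, 3.14, 3.14, 3.14, 3.14].

### API

Orientations are given as a unit quaternion [x, y, z, w].
In Python, from cell import state, viewer, bot gives the robot as it stands. The module is installed in compiled form; this text tells all that it offers.
- The arm moves only by the tool move_arm, never from a script. Its argument "rows" is a list of rows, each a list of 2 entries, a list of its own where there are three numbers: the shift along the tool's x, y, z in cm, then the turn, a rotation vector about the tool's x, y, z in rad. In form: [[[dx, dy, dz], [rx, ry, rz]], ...]. A call has exactly 10 rows; each row shifts and turns the commanded pose from where the row before left it, along the tool's axes as they then stand; what a row does not reach is not made up. A row lasts 1/12 s, in which the tool goes at most 41.7 mm and 7.16 degrees, less where a joint would pass 70% of its speed; a pose out of reach is approached as far as the arm can. A call with a gripper value outside its range is refused whole. "fingers" is the opening, from -1 (shut) to 1 (fully open), set as the call begins (left out, the last holds). The fingers move at their own pace and stop on an object; "force" is the grip in N (left out, the last holds). Time passes only in rows, so rows that do not move let the fingers close, or fill a call up. It gives the time, the measured TCP pose, the force, the opening and the grip force at its end, in the units of the state.
- state(): the state, without advancing time (a new reading comes with each control period).
- viewer.get_image(name): name is "scene" or "top"; returns the picture (400x640x3 uint8, red, green, blue); there is no depth.
- viewer.camera_info(name): a dict with "mtx" (3x3 intrinsics, pixels), "position" and "orientation" of the camera in the world. Camera axes: x right, y down, z forward; pixel columns grow to the right and rows downward; lengths in mm; the calibration is good to about 2 mm. A picture is of the moment at which its call begins. camera_info takes no time and is no camera call.
- bot.hand_in(): hands the job in; it is judged then, once.
Trained networks look in the newest picture that a camera, given by its name, has taken for a name from the list of things; names that differ only in an ending like _2 or _b are one class to them, and where a whole thing is asked for, a point or a joint stands for the part that bears it (a point fixed in the world has none). Each returns a list of dicts, best first, with "confidence" (0 to 1); they miss things now and then, are a little off and sometimes report something else, mostly with a low value. They report only what shows in the picture. A call takes as long as a camera call. They do not tell look-alikes from the thing itself.
- viewer.look_for(name, camera): "bbox" ([centre column, centre row, width, height] in pixels, round what is visible of it).
- viewer.mark_of(name, camera): "xy" ([column, row] in pixels: a listed point, or the origin of a listed thing).
The state is a dict: "time": time; "joint_positions": joint angles; "dq": joint speeds; "joint_efforts": joint torques, N m; "ee_pos": TCP position; "orientation": TCP orientation; "wrist_force": force on the tool from outside, world axes, zero at the start; "torque": the same for the moment, N m; "gripper_width": finger opening in mm; "gripper_force": force on a finger pad.
Only numpy, scipy, OpenCV 4.12 (cv2) and the standard library are available. Lean on these libraries where they do the work, as an engineer would, in place of code of your own. Each camera call takes 0.05 s, during which the arm holds its last target. There are 200 camera calls.

### The job

Draw the vial basket straight up out of its soak well by the orange top bar and stand it upright on clear bench, letting go. Then take it again by one of its blue end panels, bring it in low under the draining stand, raise it so the orange bar pushes up past both red catches and they drop back, and lower it until the bar rests on both catches; let go, leaving it hanging there. Never let the basket fall or tip over, and leave the three jars alone.

Things in the scene. Friction and masses are not known exactly. Their poses are not given: they have to be found in the camera images.
- basket: Loose steel vial basket, 0.2 to 0.4 kg, weight centred. Origin: centre of its underside, z up; bottom plate 172 (x) by 120 (y) by 8 mm. Starts on the well's floor. Four vials, 24 mm thick, at x, y = +-26 mm, reach z = 70; a wire rail along the edges reaches z = 40. Two equal blue end panels, at x = -80 and +80. Unchanged by half a turn.
- panel_a: Blue end panel at basket x = -80 mm: 10 mm thick in x, 60 mm wide in y (+-30), 75 mm high. Origin: centre of its lower edge, at basket z = 8; upper edge at basket z = 83. Axes as the basket's.
- panel_b: The other blue end panel, at basket x = +80 mm, of the same size; origin: centre of its lower edge.
- bar_mid (a point): Middle of the orange top bar: basket x = 0, y = 0, z = 135 mm, axes as the basket's. The bar runs along y: 160 mm long, 16 mm thick in x, 14 mm high (basket z 128 to 142), on two uprights, 14 x 8 mm, at y = +-42.
- well: Fixed white soak well, blue rim. Origin: centre of its underside on the bench; x along its long side. Outside 198 (x) by 146 mm (y), rim at z = 95, inside 178 by 126, floor at z = 8: 3 mm of play round the basket. With the basket in, only the bar and its uprights stand above the rim; the panels are below it, too near the walls for fingers.
- stand: Fixed aluminium draining stand, front (-x) on the robot's side. Origin: middle of its foot, on the bench. 18 mm posts at y = +-109 mm; a header over them (x -8 to 8, z 327 to 343) straight above the hung bar, so a gripper above the bar's middle cannot get in. Between: thin rubber mat, 2 mm. Feet 10 mm high under the posts, x -100 to 100, y +-94 to +-124.
- mouth (a point): Middle of the opening below the guide rods: stand x = 0, y = 0, z = 186 mm, axes as the stand's. A pair of 8 mm rods stands at y = +66 and one at y = -66, at x = +-20 (32 mm free between), from the header down to z = 215, splaying below to x = +-36 at z = 190; lowest point 186. They bar the front: the orange bar must pass in under 186, then go up between.
- seat (a point): Where bar_mid is when the bar rests on both catches: stand x = 0, y = 0, z = 250 mm (basket underside at z = 115), axes as the stand's; the bar lies along y. The catches drop back only once the bar has been raised 40 mm above this; at 70 mm above it the bar strikes the pieces that hold the guide rods.
- catch_left (a joint): Swing of the red catch at stand +y (rad): 0 = level on its stop, where it bears load; 1.43 = fully up. Free gravity flap, rubber-faced, 20 mm wide (x), 8 thick, 40 long, hinged on the post's inner face at stand y = +100 mm, z = 239, reaching in to y = 60; swings up if pushed from below, falls back in half a second.
- catch_right (a joint): The same for the red catch at stand -y, the mirror image.
- amber: Bystander: amber jar with black cap, 64 mm thick, 130 mm tall, origin in its underside.
- white_jar: Bystander: white jar, 70 mm thick, 110 mm tall, origin in its underside.
- red_cap: Bystander: small amber jar with red cap, 56 mm thick, 100 mm tall, origin in its underside.
There are look-alikes about, which are no part of the job. Leave any yellow look-alike of the basket alone.

How it is judged (in metres and radians):
On the way, in this order (a step that is already met when the one before it is completed fails the run):
1. the basket has been lifted out of the well (height (world z) of basket above 0.098 m), for 0.05 s.
2. the basket stands upright on the bench, outside the well, let go (height (world z) of basket below 0.012 m and angle between basket's own z axis and vertical below 0.1 rad and contact force between basket and the fingers below 0.05 N and horizontal distance between basket and well above 0.12 m and linear speed of basket below 0.02 m/s), for 0.2 s.
3. held by a blue end panel, the basket is raised and its bar swings up both catches (value of joint each of catch_left, catch_right above 0.6 rad and contact force between any of panel_a, panel_b and the fingers above 1 N), for 0.02 s.
At the end, for the whole second after the job is handed in: The basket hangs still and plumb (within 0.1 rad), let go, its bar resting on both red catches, which are level (within 0.12 rad): the bar's middle within 20 mm of the seat point and within 6 mm of its height (distance between bar_mid and seat below 0.02 m and z of bar_mid in the frame of seat between -0.006 and 0.006 m and angle between basket's own z axis and vertical below 0.1 rad and value of joint each of catch_left, catch_right below 0.12 rad and contact force between basket and catch_left above 0.2 N and contact force between basket and catch_right above 0.2 N and contact force between basket and the fingers below 0.05 N and linear speed of basket below 0.05 m/s); the robot touches nothing.
It fails at once if the basket is let fall (moves faster than 0.4 m/s out of the fingers) (contact force between basket and the fingers below 0.01 N and linear speed of basket above 0.4 m/s).
It fails at once if the basket is tipped by more than 0.6 rad (angle between basket's own z axis and vertical above 0.6 rad).
It fails at once if a jar is moved by more than 15 mm or tipped (amber) (distance of amber from where it was at the start of the episode above 0.015 m or angle between amber's own z axis and vertical above 0.3 rad).
It fails at once if a jar is moved by more than 15 mm or tipped (white_jar) (distance of white_jar from where it was at the start of the episode above 0.015 m or angle between white_jar's own z axis and vertical above 0.3 rad).
It fails at once if a jar is moved by more than 15 mm or tipped (red_cap) (distance of red_cap from where it was at the start of the episode above 0.015 m or angle between red_cap's own z axis and vertical above 0.3 rad).
It also fails if it takes over 72 s, if anything falls off the work surface, if the arm or the gripper's body presses on something with over 40 N, if the wrist force passes 120 N, or if a joint passes its speed limit or range.

## Working session

There is one attempt and no reset: what is moved stays moved. The work goes in short steps, Python scripts to look and compute and a tool call to move; the robot and the scene stay as the last step left them, time stands still between calls to the robot, and variables do not carry over. Pictures are saved under pics/ and viewed, at most 10 in all, crops included, and the job is handed in when it is done.

Besides the shell and the picture viewer there is one more tool, called after "Request:" as name([rows], argument=value, ...), one row to a line, values as JSON. move_arm: Moves the arm, as the interface text tells. Its arguments: {"type":"object","properties":{"rows":{"type":"array","items":{"type":"array"}},"fingers":{"type":"number"},"force":{"type":"number"}},"required":["rows"]}

```bash
mkdir -p pics
python3 - <<'E'
from cell import state, viewer, bot
import cv2
s=state(); print({k:s[k] for k in('time','ee_pos','orientation','gripper_width','wrist_force')}, bot.hold_point_z)
for c in('scene','top'):
    im=viewer.get_image(c); cv2.imwrite(f'pics/{c}0.png',im[:,:,::-1])
    print(c,viewer.camera_info(c))
    for n in('basket','bar_mid','well','stand','mouth','seat','amber','white_jar','red_cap','catch_left','catch_right'):
        print(n,[(([round(float(v)) for v in d['xy']]),round(d['confidence'],2)) for d in viewer.mark_of(n,c)][:3])
E
```

```text
{'time': 0.0, 'ee_pos': array([ 146.40751993, -606.92379171,  230.4694735 ]), 'orientation': array([ 9.92992771e-01,  1.18171375e-01, -1.79764628e-04, -9.22592484e-04]), 'gripper_width': 85.2512275974983, 'wrist_force': array([ 0.35764522,  0.21590776, -0.24303043])} -18.700000000000003
scene {'mtx': array([[435.8664719 ,   0.        , 310.3350632 ],
       [  0.        , 435.8664719 , 196.77966025],
       [  0.        ,   0.        ,   1.        ]]), 'position': array([1148.99553419,  997.52755576,  965.14257333]), 'orientation': array([ 0.21565405,  0.86158512, -0.44341114, -0.12062745])}
basket [([315, 169], 0.83), ([266, 187], 0.72)]
bar_mid [([315, 142], 0.94), ([262, 156], 0.65)]
well [([265, 189], 0.76)]
stand [([359, 303], 0.66), ([284, 255], 0.34)]
mouth [([370, 257], 0.95)]
seat [([367, 237], 0.67)]
amber [([270, 230], 0.93)]
white_jar [([256, 254], 0.81)]
red_cap [([287, 256], 0.89), ([368, 255], 0.7)]Traceback (most recent call last):
  File "<stdin>", line 8, in <module>
ValueError: it knows: amber, bar_mid, basket, mouth, panel, red_cap, seat, stand, well, white_jar
```

```bash
cat > h.py <<'E'
from cell import state, viewer, bot
import numpy as np, cv2
from scipy.spatial.transform import Rotation as R
def ray(c,xy):
    i=viewer.camera_info(c); d=R.from_quat(i['orientation']).as_matrix()@np.linalg.solve(i['mtx'],[xy[0],xy[1],1.]); return np.array(i['position']),d
def atz(c,xy,z):
    p,d=ray(c,xy); return p+d*(z-p[2])/d[2]
def proj(c,P):
    i=viewer.camera_info(c); q=R.from_quat(i['orientation']).as_matrix().T@(np.array(P,float)-i['position']); u=i['mtx']@q; return u[:2]/u[2]
def tri(a,b):
    A=np.zeros((3,3));v=np.zeros(3)
    for p,d in(ray('scene',a),ray('top',b)):
        d=d/np.linalg.norm(d);M=np.eye(3)-np.outer(d,d);A+=M;v+=M@p
    return np.linalg.solve(A,v)
E
python3 - <<'E'
from h import *
zs=dict(basket=8,bar_mid=143,well=0,stand=0,mouth=186,seat=250,amber=0,white_jar=0,red_cap=0,panel=16)
im=viewer.get_image('top'); cv2.imwrite('pics/top0.png',im[:,:,::-1])
i=viewer.camera_info('top');print(i)
for c in('scene','top'):
    viewer.get_image(c)
    for n in zs:
        for d in viewer.mark_of(n,c)[:3]:
            print(c,n,np.round(d['xy'],1),round(d['confidence'],2),atz(c,d['xy'],zs[n]).round())
E
```

```text
{'mtx': array([[485.0717065 ,   0.        , 314.1890473 ],
       [  0.        , 485.0717065 , 203.09181688],
       [  0.        ,   0.        ,   1.        ]]), 'position': array([ 341.93722032,    4.02787443, 1677.22827519]), 'orientation': array([ 0.70773247, -0.70298273,  0.04819168, -0.05106467])}
scene basket [265.  190.3] 0.96 [ 623. -301.    8.]
scene basket [312.5 169. ] 0.85 [ 384. -355.    8.]
scene bar_mid [259.3 158.9] 0.97 [ 633. -316.  143.]
scene bar_mid [319. 142.] 0.92 [ 370. -331.  143.]
scene well [261.4 188.3] 0.7 [ 626. -331.    0.]
scene stand [360.1 301.2] 0.6 [603. 329.  -0.]
scene mouth [369.5 256.5] 0.55 [603. 344. 186.]
scene seat [368.4 234.9] 0.72 [604. 330. 250.]
scene amber [269.8 230.1] 0.78 [702. -81.  -0.]
scene white_jar [256.4 253.1] 0.76 [788.   5.   0.]
scene red_cap [289.1 254. ] 0.79 [696.  57.   0.]
scene red_cap [267.4 229.3] 0.35 [707. -89.  -0.]
scene panel [336.  167.7] 0.58 [ 298. -308.   16.]
scene panel [294.6 169.3] 0.51 [ 457. -375.   16.]
scene panel [284.9 185.7] 0.43 [ 546. -284.   16.]
top basket [409.8 193.8] 0.75 [ 613. -321.    8.]
top basket [423.2 264.4] 0.73 [ 369. -362.    8.]
top basket [206.1 181.6] 0.34 [651. 391.   8.]
top bar_mid [431.1 265.9] 0.67 [ 362. -357.  143.]
top bar_mid [417.4 183.1] 0.62 [ 626. -320.  143.]
top well [215.7 186.5] 0.52 [636. 358.   0.]
top stand [222.4 192.4] 0.61 [615. 334.   0.]
top seat [207.6 182.8] 0.8 [603. 330. 250.]
top seat [402.4 212.8] 0.41 [ 516. -251.  250.]
top amber [342.8 169.7] 0.76 [699. -88.   0.]
top white_jar [317.2 143.4] 0.76 [793.   2.   0.]
top white_jar [415.8 170.2] 0.3 [ 698. -345.    0.]
top red_cap [303.1 169.7] 0.56 [698.  52.   0.]
top panel [430.8 244. ] 0.7 [ 438. -388.   16.]
top panel [414.7 167.7] 0.67 [ 704. -339.   16.]
top panel [401.  214.9] 0.55 [ 538. -288.   16.]
```

View pics/scene0.png

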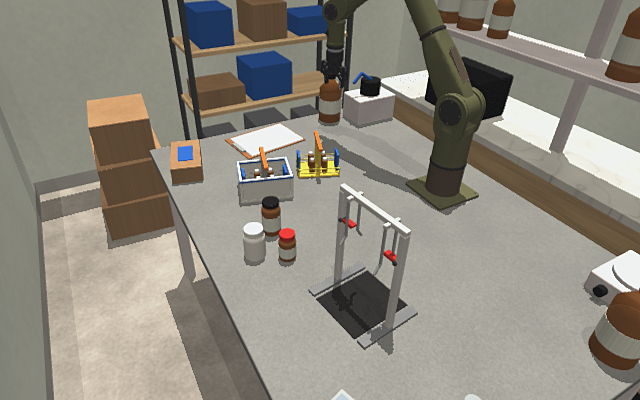

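View pics/top0.png

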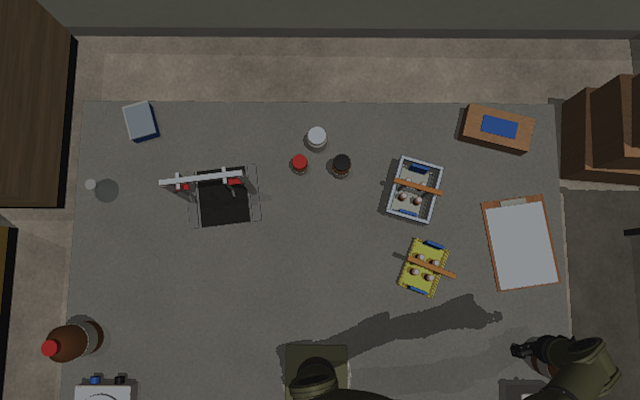

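The scene view shows the blue-rimmed well holding the basket at about (262,180), with the yellow look-alike at (318,160) and the stand at (365,265). In the top view the well is at (415,190), the stand at (215,190) and the jars at (300–342,135–165). Next I'll measure the bar, rim and stand by colour.

Run:
```python
from h import *
ims={c:viewer.get_image(c) for c in('top','scene')}
def blob(c,lo,hi,box):
    x0,y0,x1,y1=box; h=cv2.cvtColor(np.ascontiguousarray(ims[c]),cv2.COLOR_RGB2HSV)
    m=cv2.inRange(h,lo,hi); z=np.zeros_like(m); z[y0:y1,x0:x1]=m[y0:y1,x0:x1]; return z
def ends(c,m,z):
    pts=cv2.findNonZero(m).reshape(-1,2).astype(float)
    P=np.array([atz(c,p,z) for p in pts])[:,:2]; mu=P.mean(0); w,v=np.linalg.eigh(np.cov((P-mu).T)); a=v[:,1]; t=(P-mu)@a
    # true centre mid of extents
    r=cv2.minAreaRect(P.astype(np.float32)); return len(P),mu.round(),'ang',np.degrees(np.arctan2(a[1],a[0])).round(1),(np.ptp(t)).round(),'rect',np.round(r[0]),np.round(r[1]),round(r[2],1)
m=blob('top',(5,120,60),(20,255,255),(385,165,445,212)); print('bar top',ends('top',m,150))
m=blob('scene',(5,120,60),(20,255,255),(240,140,290,185)); print('bar scene',ends('scene',m,145))
m=blob('top',(105,60,60),(125,255,255),(380,150,448,230)); print('rim blue top',ends('top',m,95))
m=blob('scene',(105,60,60),(125,255,255),(230,145,300,195)); print('rim blue scene',ends('scene',m,95))
for b in((165,165,195,200),(215,165,250,200)):
    m=blob('top',(0,150,60),(4,255,255),b)|blob('top',(175,150,60),(180,255,255),b)
    if m.any(): print('catch top',ends('top',m,243))
for b in((335,210,360,232),(380,245,402,268)):
    m=blob('scene',(0,150,60),(4,255,255),b)|blob('scene',(175,150,60),(180,255,255),b)
    if m.any(): print('catch sc',ends('scene',m,241))
a=cv2.resize(ims['top'][145:235,375:455],None,fx=5,fy=5,interpolation=cv2.INTER_CUBIC)
b=cv2.resize(ims['top'][155:235,150:270],None,fx=3.3,fy=3.3,interpolation=cv2.INTER_CUBIC)
o=np.zeros((600,800,3),np.uint8); o[:a.shape[0],:a.shape[1]]=a; o[:b.shape[0],400:400+b.shape[1]]=b[:,:400]
c=cv2.resize(ims['scene'][175:350,300:425],None,fx=1.9,fy=1.9); o[264:264+c.shape[0],450:450+c.shape[1]]=c[:336]
cv2.imwrite('pics/crop1.png',o[:,:,::-1])
```

```text
bar top (275, array([ 611., -317.]), 'ang', np.float64(75.7), np.float64(161.0), 'rect', array([ 593., -312.]), array([160.,  64.]), 72.2)
bar scene (232, array([ 625., -314.]), 'ang', np.float64(62.7), np.float64(240.0), 'rect', array([ 592., -293.]), array([205., 195.]), 83.7)
rim blue top (162, array([ 609., -320.]), 'ang', np.float64(165.4), np.float64(203.0), 'rect', array([ 613., -321.]), array([148., 199.]), 73.8)
rim blue scene (296, array([ 595., -304.]), 'ang', np.float64(-176.5), np.float64(307.0), 'rect', array([ 585., -326.]), array([201., 257.]), 74.1)
catch top (46, array([592., 402.]), 'ang', np.float64(103.0), np.float64(38.0), 'rect', array([592., 408.]), array([18., 37.]), 6.8)
catch top (76, array([611., 254.]), 'ang', np.float64(88.8), np.float64(37.0), 'rect', array([612., 253.]), array([20., 36.]), 8.6)
catch sc (59, array([613., 257.]), 'ang', np.float64(102.6), np.float64(42.0), 'rect', array([614., 254.]), array([23., 42.]), 11.1)
catch sc (89, array([595., 409.]), 'ang', np.float64(82.3), np.float64(38.0), 'rect', array([594., 409.]), array([24., 36.]), 7.6)
```

View pics/crop1.png

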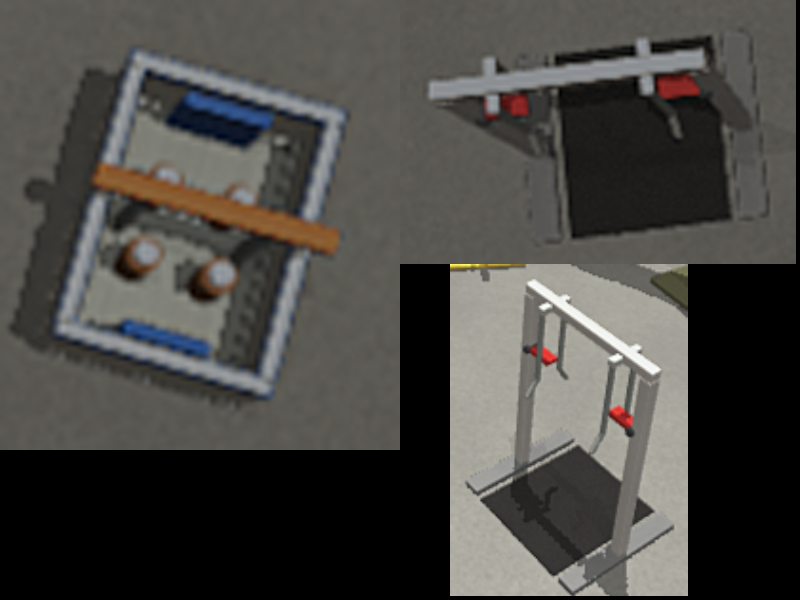

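The crops show the bar crossing the well from (95,175) to (340,243), and both red catches level with the rods splayed in front. The stand's seat comes out near (603,330) with a yaw of about 7.3°, and the well at (613,-321) with a yaw of about -16°.

```bash
cat >> h.py <<'E'
def plan(x,y,z,yaw_deg,flip=False):
    """TCP target (mm), tool y axis along world yaw_deg, tool z down: turn first (tool rotvec), then shift in the turned tool axes (cm)"""
    s=state(); Rc=R.from_quat(s['orientation']); a=np.radians(yaw_deg)
    yv=np.array([np.cos(a),np.sin(a),0]); zv=np.array([0,0,-1.]); xv=np.cross(yv,zv)
    Rt=R.from_matrix(np.c_[xv,yv,zv]); rv=(Rc.inv()*Rt).as_rotvec()
    d=np.array([x,y,z])-s['ee_pos']
    print('t',round(s['time'],2),'pos',s['ee_pos'].round(1),'turn',rv.round(4),'shift_turned',(Rt.inv().apply(d)/10).round(2),'shift_now',(Rc.inv().apply(d)/10).round(2),'W',round(s['gripper_width'],1),'F',s['wrist_force'].round(1),'j',np.round(s['joint_positions'],2))
E
python3 - <<'E'
from h import *
print(atz('top',(418.4,186.4),150), proj('top',(613,-321,150)), proj('scene',(613,-321,150)))
for p in((94.5/5+375,175/5+145),(340/5+375,243/5+145)): print(atz('top',p,150))
plan(613,-321,281,-16.2)
E
```

```text
[ 613.87166017 -321.34467486  150.        ] [418.29824356 186.66833623] [263.61793868 155.43589322]
[ 634.15893106 -243.49988053  150.        ]
[ 591.08760926 -399.11030014  150.        ]
t 1.75 pos [ 146.7 -607.6  231.3] turn [ 1.0000e-04  0.0000e+00 -1.0512e+00] shift_turned [40.53 36.79 -4.97] shift_now [ 52.06 -16.92  -4.97] W 85.5 F [-0.4 -0.4 -0.1] j [ 1.37  0.69 -0.19  1.57  0.16  0.9  -0.22]
```

Request:
move_arm([
  [[0, 0, -0.5], [0, 0, -0.105]],
  [[0, 0, -0.5], [0, 0, -0.105]],
  [[0, 0, -0.5], [0, 0, -0.105]],
  [[0, 0, -0.5], [0, 0, -0.105]],
  [[0, 0, -0.5], [0, 0, -0.105]],
  [[0, 0, -0.5], [0, 0, -0.105]],
  [[0, 0, -0.5], [0, 0, -0.105]],
  [[0, 0, -0.5], [0, 0, -0.105]],
  [[0, 0, -0.5], [0, 0, -0.105]],
  [[0, 0, -0.5], [0, 0, -0.105]],
], fingers=1)

```text
time: 2.58
ee_pos: [146.4, -607.6, 281.5]
orientation: [0.799, 0.602, -0.0, -0.0]
wrist_force: [0.2, 0.5, 0.3]
gripper_width: 85.4
gripper_force: 0.0
```

Request:
move_arm([
  [[2.4, 2.2, 0], [0, 0, 0]],
  [[2.4, 2.2, 0], [0, 0, 0]],
  [[2.4, 2.2, 0], [0, 0, 0]],
  [[2.4, 2.2, 0], [0, 0, 0]],
  [[2.4, 2.2, 0], [0, 0, 0]],
  [[2.4, 2.2, 0], [0, 0, 0]],
  [[2.4, 2.2, 0], [0, 0, 0]],
  [[2.4, 2.2, 0], [0, 0, 0]],
  [[2.4, 2.2, 0], [0, 0, 0]],
  [[2.4, 2.2, 0], [0, 0, 0]],
])

```text
time: 3.42
ee_pos: [426.2, -437.9, 281.4]
orientation: [0.8, 0.6, -0.0, 0.0]
wrist_force: [-1.0, -0.5, 0.3]
gripper_width: 85.7
gripper_force: 0.0
```

Request:
move_arm([
  [[2.4, 2.2, 0], [0, 0, 0]],
  [[2.4, 2.2, 0], [0, 0, 0]],
  [[2.4, 2.2, 0], [0, 0, 0]],
  [[2.4, 2.2, 0], [0, 0, 0]],
  [[2.4, 2.0, 0], [0, 0, 0]],
  [[2.4, 2.0, 0], [0, 0, 0]],
  [[2.0, 1.9, 0], [0, 0, 0]],
  [[0, 0, 0], [0, 0, 0]],
  [[0, 0, 0], [0, 0, 0]],
  [[0, 0, 0], [0, 0, 0]],
])

```text
time: 4.25
ee_pos: [611.5, -323.3, 281.0]
orientation: [0.8, 0.6, -0.001, 0.0]
wrist_force: [0.3, -0.5, -0.3]
gripper_width: 85.3
gripper_force: 0.0
```

Run:
```python
from h import *
plan(613,-321,125,-15.8)
im=np.concatenate([cv2.resize(viewer.get_image('top')[130:250,350:500],None,fx=2.6,fy=2.6,interpolation=2),cv2.resize(viewer.get_image('scene')[80:200,210:360],None,fx=2.6,fy=2.6,interpolation=2)],1)
cv2.imwrite('pics/c2.png',im[:,:,::-1])
```

```text
t 4.25 pos [ 611.5 -323.3  281. ] turn [-0.0009  0.0012 -0.0087] shift_turned [ 0.26  0.08 15.6 ] shift_now [ 0.28  0.09 15.6 ] W 85.3 F [ 0.3 -0.5 -0.3] j [ 0.63  0.77 -0.46  1.26  0.34  1.19 -0.12]
```

View pics/c2.png

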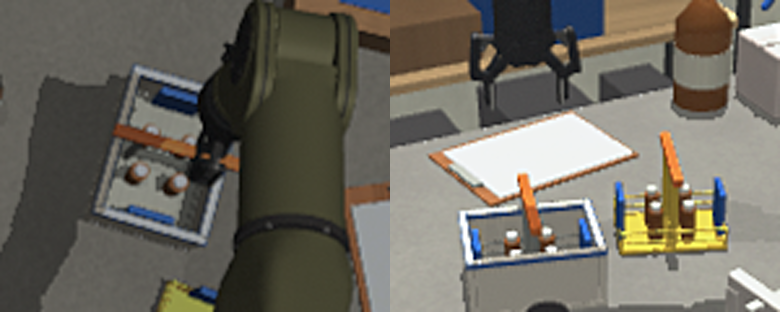

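The gripper is above the well, in line with the bar (bar at 130,140 in the top crop). Next: descend and grip.

Request:
move_arm([
  [[0.2, 0.1, 2.2], [0, 0, -0.008]],
  [[0, 0, 2.2], [0, 0, 0]],
  [[0, 0, 2.2], [0, 0, 0]],
  [[0, 0, 2.2], [0, 0, 0]],
  [[0, 0, 2.2], [0, 0, 0]],
  [[0, 0, 2.2], [0, 0, 0]],
  [[0, 0, 1.4], [0, 0, 0]],
  [[0, 0, 1.0], [0, 0, 0]],
  [[0, 0, 0], [0, 0, 0]],
  [[0, 0, 0], [0, 0, 0]],
])

```text
time: 5.18
ee_pos: [613.3, -321.8, 125.5]
orientation: [0.798, 0.603, -0.0, 0.0]
wrist_force: [0.0, 0.1, 0.3]
gripper_width: 85.4
gripper_force: 0.0
```

Request:
move_arm([
  [[0, 0, 0], [0, 0, 0]],
  [[0, 0, 0], [0, 0, 0]],
  [[0, 0, 0], [0, 0, 0]],
  [[0, 0, 0], [0, 0, 0]],
  [[0, 0, 0], [0, 0, 0]],
  [[0, 0, 0], [0, 0, 0]],
  [[0, 0, 0], [0, 0, 0]],
  [[0, 0, 0], [0, 0, 0]],
  [[0, 0, 0], [0, 0, 0]],
  [[0, 0, 0], [0, 0, 0]],
], fingers=-1, force=60)

```text
time: 6.02
ee_pos: [614.5, -321.0, 125.7]
orientation: [0.798, 0.603, 0.001, 0.001]
wrist_force: [2.1, -0.5, 1.8]
gripper_width: 14.9
gripper_force: 62.8
```

Request:
move_arm([
  [[0, 0, -0.5], [0, 0, 0]],
  [[0, 0, -0.8], [0, 0, 0]],
  [[0, 0, -0.8], [0, 0, 0]],
  [[0, 0, -0.8], [0, 0, 0]],
  [[0, 0, -0.8], [0, 0, 0]],
  [[0, 0, -0.8], [0, 0, 0]],
  [[0, 0, -0.8], [0, 0, 0]],
  [[0, 0, -0.8], [0, 0, 0]],
  [[0, 0, -0.8], [0, 0, 0]],
  [[0, 0, -0.8], [0, 0, 0]],
])

```text
time: 6.85
ee_pos: [613.5, -320.8, 203.1]
orientation: [0.798, 0.603, -0.0, -0.0]
wrist_force: [0.1, 0.3, -3.4]
gripper_width: 14.8
gripper_force: 62.1
```

Request:
move_arm([
  [[0, 0, -0.9], [0, 0, 0]],
  [[0, 0, -0.9], [0, 0, 0]],
  [[0, 0, -0.9], [0, 0, 0]],
  [[0, 0, -0.9], [0, 0, 0]],
  [[0, 0, -0.9], [0, 0, 0]],
  [[0, 0, -0.9], [0, 0, 0]],
  [[0, 0, -0.9], [0, 0, 0]],
  [[0, 0, -0.9], [0, 0, 0]],
  [[0, 0, -0.5], [0, 0, 0]],
  [[0, 0, -0.2], [0, 0, 0]],
])

```text
time: 7.68
ee_pos: [614.2, -321.0, 282.7]
orientation: [0.798, 0.603, 0.0, 0.001]
wrist_force: [0.5, -0.9, -3.7]
gripper_width: 14.8
gripper_force: 62.2
```

Run:
```python
from h import *
plan(545,90,290,7.3)
im=np.concatenate([cv2.resize(viewer.get_image('top')[110:230,350:500],None,fx=2.6,fy=2.6,interpolation=2),cv2.resize(viewer.get_image('scene')[80:200,210:360],None,fx=2.6,fy=2.6,interpolation=2)],1)
cv2.imwrite('pics/c3.png',im[:,:,::-1])
```

```text
t 7.68 pos [ 614.2 -321.   282.7] turn [ 0.0018  0.0006 -0.4035] shift_turned [41.65 -1.64 -0.73] shift_now [ 37.66 -17.86  -0.78] W 14.8 F [ 0.5 -0.9 -3.7] j [ 0.63  0.77 -0.46  1.26  0.34  1.19 -0.12]
```

View pics/c3.png

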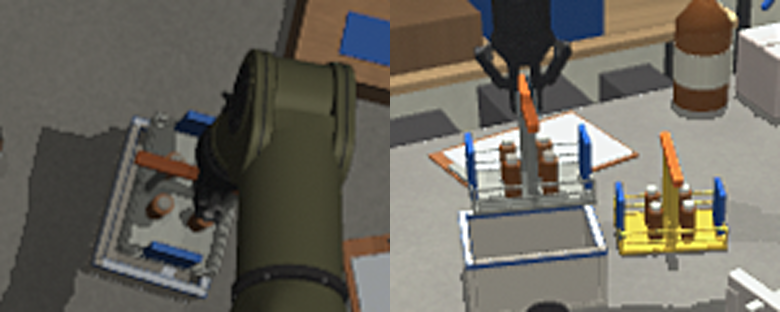

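The basket hangs level above the well, held by the bar. Next: turn it and carry it to the clear bench.

Request:
move_arm([
  [[0, 0, -0.2], [0, 0, -0.04]],
  [[0, 0, -0.2], [0, 0, -0.08]],
  [[0, 0, -0.1], [0, 0, -0.09]],
  [[0, 0, 0], [0, 0, -0.09]],
  [[0, 0, 0], [0, 0, -0.07]],
  [[0, 0, 0], [0, 0, -0.033]],
  [[0.8, 0, 0], [0, 0, 0]],
  [[1.6, 0, 0], [0, 0, 0]],
  [[2.4, -0.1, 0], [0, 0, 0]],
  [[2.8, -0.1, 0], [0, 0, 0]],
])

```text
time: 8.62
ee_pos: [601.3, -246.1, 285.4]
orientation: [0.662, 0.749, -0.0, -0.0]
wrist_force: [1.0, 0.5, -3.4]
gripper_width: 14.9
gripper_force: 62.2
```

Request:
move_arm([
  [[2.8, -0.2, 0], [0, 0, 0]],
  [[2.8, -0.2, 0], [0, 0, 0]],
  [[2.8, -0.2, 0], [0, 0, 0]],
  [[2.8, -0.2, 0], [0, 0, 0]],
  [[2.8, -0.2, 0], [0, 0, 0]],
  [[2.8, -0.1, 0], [0, 0, 0]],
  [[2.8, -0.1, 0], [0, 0, 0]],
  [[2.8, -0.1, 0], [0, 0, 0]],
  [[2.8, -0.1, 0], [0, 0, 0]],
  [[2.4, 0, 0], [0, 0, 0]],
])

```text
time: 9.45
ee_pos: [551.8, 29.0, 286.3]
orientation: [0.661, 0.751, 0.0, -0.001]
wrist_force: [0.6, 0.9, -3.2]
gripper_width: 14.8
gripper_force: 62.2
```

Request:
move_arm([
  [[2.0, 0, 0], [0, 0, 0]],
  [[1.6, 0, 0.5], [0, 0, 0]],
  [[1.2, 0, 1.0], [0, 0, 0]],
  [[0.8, 0, 1.5], [0, 0, 0]],
  [[0.4, 0, 1.5], [0, 0, 0]],
  [[0, 0, 1.5], [0, 0, 0]],
  [[0, 0, 1.5], [0, 0, 0]],
  [[0, 0, 1.0], [0, 0, 0]],
  [[0, 0, 0.5], [0, 0, 0]],
  [[0, 0, 0], [0, 0, 0]],
])

```text
time: 10.28
ee_pos: [544.7, 85.6, 195.3]
orientation: [0.661, 0.75, -0.001, -0.001]
wrist_force: [0.8, -0.4, -2.7]
gripper_width: 14.7
gripper_force: 62.1
```

Run:
```python
from h import *
plan(545,90,118,7.3)
```

```text
t 10.28 pos [544.7  85.6 195.3] turn [-0.0022  0.0003 -0.0007] shift_turned [0.43 0.08 7.73] shift_now [0.43 0.1  7.73] W 14.7 F [ 0.8 -0.4 -2.7] j [ 0.07  0.68 -0.52  1.82  0.47  0.77 -0.57]
```

Request:
move_arm([
  [[0, 0, 0.8], [0, 0, 0]],
  [[0, 0, 1.2], [0, 0, 0]],
  [[0, 0, 1.2], [0, 0, 0]],
  [[0, 0, 1.2], [0, 0, 0]],
  [[0, 0, 1.0], [0, 0, 0]],
  [[0, 0, 0.8], [0, 0, 0]],
  [[0, 0, 0.5], [0, 0, 0]],
  [[0, 0, 0.4], [0, 0, 0]],
  [[0, 0, 0.3], [0, 0, 0]],
  [[0, 0, 0.3], [0, 0, 0]],
])

```text
time: 11.12
ee_pos: [545.9, 85.9, 119.4]
orientation: [0.661, 0.751, 0.0, 0.0]
wrist_force: [0.0, -0.5, -3.2]
gripper_width: 15.1
gripper_force: 62.1
```

Request:
move_arm([
  [[0, 0, 0.1], [0, 0, 0]],
  [[0, 0, 0], [0, 0, 0]],
  [[0, 0, 0], [0, 0, 0]],
  [[0, 0, 0], [0, 0, 0]],
  [[0, 0, 0], [0, 0, 0]],
  [[0, 0, 0], [0, 0, 0]],
  [[0, 0, 0], [0, 0, 0]],
  [[0, 0, 0], [0, 0, 0]],
  [[0, 0, 0], [0, 0, 0]],
  [[0, 0, 0], [0, 0, 0]],
])

```text
time: 11.95
ee_pos: [545.6, 85.7, 118.3]
orientation: [0.661, 0.751, -0.0, 0.0]
wrist_force: [0.1, -0.1, -2.8]
gripper_width: 14.6
gripper_force: 62.1
```

Request:
move_arm([
  [[0, 0, 0.1], [0, 0, 0]],
  [[0, 0, 0], [0, 0, 0]],
  [[0, 0, 0], [0, 0, 0]],
  [[0, 0, 0.05], [0, 0, 0]],
  [[0, 0, 0], [0, 0, 0]],
  [[0, 0, 0], [0, 0, 0]],
  [[0, 0, 0], [0, 0, 0]],
  [[0, 0, 0], [0, 0, 0]],
  [[0, 0, 0], [0, 0, 0]],
  [[0, 0, 0], [0, 0, 0]],
])

```text
time: 12.78
ee_pos: [546.3, 85.9, 117.3]
orientation: [0.661, 0.751, 0.001, 0.001]
wrist_force: [1.6, -0.7, 4.7]
gripper_width: 14.5
gripper_force: 63.3
```

Request:
move_arm([
  [[0, 0, 0], [0, 0, 0]],
  [[0, 0, 0], [0, 0, 0]],
  [[0, 0, 0], [0, 0, 0]],
  [[0, 0, 0], [0, 0, 0]],
  [[0, 0, 0], [0, 0, 0]],
  [[0, 0, 0], [0, 0, 0]],
  [[0, 0, 0], [0, 0, 0]],
  [[0, 0, 0], [0, 0, 0]],
  [[0, 0, 0], [0, 0, 0]],
  [[0, 0, 0], [0, 0, 0]],
], fingers=1)

```text
time: 13.62
ee_pos: [545.6, 85.7, 116.8]
orientation: [0.661, 0.751, -0.0, 0.0]
wrist_force: [0.1, -0.1, 0.0]
gripper_width: 85.3
gripper_force: 0.0
```

Request:
move_arm([
  [[0, 0, -0.5], [0, 0, 0]],
  [[0, 0, -1.0], [0, 0, 0]],
  [[0, 0, -1.5], [0, 0, 0]],
  [[0, 0, -1.5], [0, 0, 0]],
  [[0, 0, -1.5], [0, 0, 0]],
  [[0, -2.0, 0], [0, 0, 0]],
  [[0, -2.0, 0], [0, 0, 0]],
  [[0, -2.0, 0], [0, 0, 0]],
  [[0, -2.0, 0], [0, 0, 0]],
  [[0, 0, 0], [0, 0, 0]],
])

```text
time: 14.45
ee_pos: [461.9, 74.4, 177.5]
orientation: [0.66, 0.751, -0.002, -0.001]
wrist_force: [0.5, 0.0, 0.4]
gripper_width: 85.3
gripper_force: 0.0
```

Run:
```python
from h import *
a=np.radians(7.3); c=np.array([546,86])-80*np.array([np.cos(a),np.sin(a)])
print('panel',c)
plan(c[0],c[1],55,7.3)
im=np.concatenate([viewer.get_image('top')[100:300,150:400],viewer.get_image('scene')[120:320,230:480]],1)
cv2.imwrite('pics/c4.png',cv2.resize(im,None,fx=1.6,fy=1.6,interpolation=2)[:,:,::-1])
```

```text
panel [466.64844459  75.83483131]
t 14.45 pos [461.9  74.4 177.5] turn [-0.0041  0.0022  0.0012] shift_turned [ 0.08  0.49 12.25] shift_now [ 0.11  0.54 12.25] W 85.3 F [0.5 0.  0.4] j [ 0.05  0.61 -0.49  2.07  0.52  0.58 -0.67]
```

View pics/c4.png

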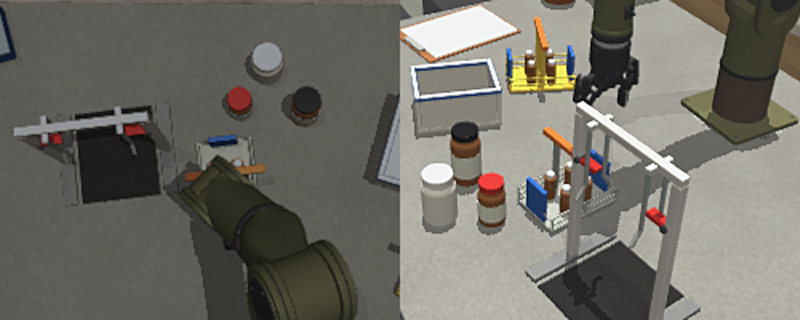

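The basket stands upright on the bench with the gripper above its near panel. The vials sit close to the inner finger, so I'll narrow the opening before descending.

Request:
move_arm([
  [[0.1, 0.5, 0], [0, 0, 0]],
  [[0, 0, 0], [0, 0, 0]],
  [[0, 0, 0], [0, 0, 0]],
  [[0, 0, 2.0], [0, 0, 0]],
  [[0, 0, 2.0], [0, 0, 0]],
  [[0, 0, 2.0], [0, 0, 0]],
  [[0, 0, 1.5], [0, 0, 0]],
  [[0, 0, 0], [0, 0, 0]],
  [[0, 0, 0], [0, 0, 0]],
  [[0, 0, 0], [0, 0, 0]],
], fingers=-0.2)

```text
time: 15.38
ee_pos: [471.7, 77.5, 102.3]
orientation: [0.661, 0.751, 0.0, 0.0]
wrist_force: [-0.1, 0.2, 0.0]
gripper_width: 34.4
gripper_force: 0.0
```

Run:
```python
from h import *
plan(466.6,75.8,50,7.3)
im=np.concatenate([viewer.get_image('top')[170:250,230:330],viewer.get_image('scene')[150:230,295:395]],1)
cv2.imwrite('pics/c5.png',cv2.resize(im,None,fx=4,fy=4,interpolation=2)[:,:,::-1])
s=viewer.get_image('scene');
for n in('panel','basket','bar_mid'):
  for d in viewer.mark_of(n,'scene')[:4]: print(n,np.round(d['xy'],1),round(d['confidence'],2),atz('scene',d['xy'],dict(panel=8,basket=0,bar_mid=135)[n]).round())
```

```text
t 15.38 pos [471.7  77.5 102.3] turn [ 0.001  -0.0002 -0.0004] shift_turned [-0.1  -0.53  5.23] shift_now [-0.11 -0.54  5.23] W 34.4 F [-0.1  0.2  0. ] j [-0.04  0.75 -0.35  2.11  0.65  0.39 -0.79]
panel [355.2 239.3] 0.65 [472. 103.   8.]
panel [318.4 257.3] 0.55 [624. 122.   8.]
panel [297.4 167.7] 0.5 [ 435. -392.    8.]
panel [335.2 166.5] 0.45 [ 288. -328.    8.]
basket [334.1 246.2] 0.88 [548.  92.   0.]
basket [315.4 168.5] 0.78 [ 364. -364.    0.]
basket [262.9 187. ] 0.28 [ 617. -337.    0.]
bar_mid [314.4 140.8] 0.81 [ 374. -361.  135.]
bar_mid [334.6 210.9] 0.7 [544.  77. 135.]
```

View pics/c5.png

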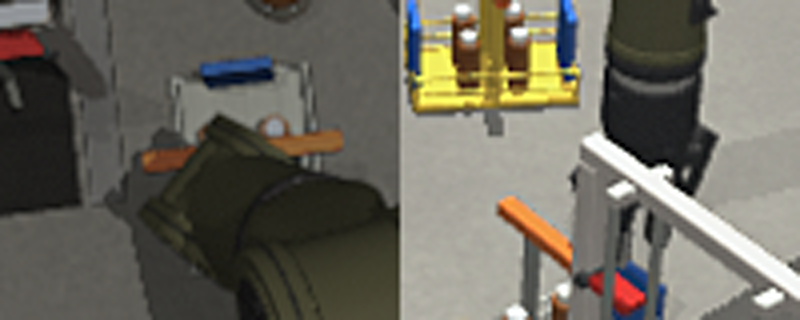

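The fingers straddle the near panel. A quick check of the bar and panel from colour, then I'll descend.

Run:
```python
from h import *
print(atz('top',(265.5,210),142),atz('top',(315.7,205),142),atz('top',(289.2,187),83))
```

```text
[535.75220263 166.26174897 142.        ] [552.89793792   6.17315101 142.        ] [621.03431416  95.04319266  83.        ]
```

Request:
move_arm([
  [[-0.1, -0.5, 0], [0, 0, 0]],
  [[0, 0, 0.5], [0, 0, 0]],
  [[0, 0, 0.8], [0, 0, 0]],
  [[0, 0, 0.8], [0, 0, 0]],
  [[0, 0, 0.8], [0, 0, 0]],
  [[0, 0, 0.8], [0, 0, 0]],
  [[0, 0, 0.8], [0, 0, 0]],
  [[0, 0, 0.6], [0, 0, 0]],
  [[0, 0, 0.1], [0, 0, 0]],
  [[0, 0, 0], [0, 0, 0]],
])

```text
time: 16.52
ee_pos: [465.9, 75.6, 49.2]
orientation: [0.661, 0.751, -0.001, -0.0]
wrist_force: [-0.2, -0.1, 0.2]
gripper_width: 33.9
gripper_force: 0.0
```

Request:
move_arm([
  [[0, 0, 0], [0, 0, 0]],
  [[0, 0, 0], [0, 0, 0]],
  [[0, 0, 0], [0, 0, 0]],
  [[0, 0, 0], [0, 0, 0]],
  [[0, 0, 0], [0, 0, 0]],
  [[0, 0, 0], [0, 0, 0]],
  [[0, 0, 0], [0, 0, 0]],
  [[0, 0, 0], [0, 0, 0]],
  [[0, 0, 0], [0, 0, 0]],
  [[0, 0, 0], [0, 0, 0]],
], fingers=-1, force=90)

```text
time: 17.35
ee_pos: [466.8, 75.6, 50.3]
orientation: [0.661, 0.75, 0.001, 0.0]
wrist_force: [0.1, 0.3, 5.5]
gripper_width: 8.6
gripper_force: 88.5
```

Request:
move_arm([
  [[0, 0, -0.2], [0, 0, 0]],
  [[0, 0, -0.3], [0, 0, 0]],
  [[0, 0, -0.5], [0, 0, 0]],
  [[0, 0, -0.5], [0, 0, 0]],
  [[0, 0, -0.5], [0, 0, 0]],
  [[0, 0, -0.3], [0, 0, 0]],
  [[0, 0, -0.2], [0, 0, 0]],
  [[0, 0, 0], [0, 0, 0]],
  [[0, 0, 0], [0, 0, 0]],
  [[0, 0, 0], [0, 0, 0]],
])

```text
time: 18.18
ee_pos: [466.1, 75.5, 74.7]
orientation: [0.661, 0.751, -0.0, -0.0]
wrist_force: [0.1, -0.3, -3.4]
gripper_width: 8.7
gripper_force: 87.9
```

Run:
```python
from h import *
a=np.radians(7.3); u=np.array([np.cos(a),np.sin(a)])
for sx in(-135,0):
    c=np.array([603,330])+(sx-80)*u; print(sx,c); plan(c[0],c[1],75,7.3)
print(state()['torque'])
im=np.concatenate([viewer.get_image('top')[170:250,230:330],viewer.get_image('scene')[150:250,295:395][:80]],1)
s=viewer.get_image('scene')[180:280,290:390]; t=viewer.get_image('top')[165:265,230:330]
cv2.imwrite('pics/c6.png',cv2.resize(np.concatenate([t,s],1),None,fx=4,fy=4,interpolation=2)[:,:,::-1])
```

```text
-135 [389.74269484 302.68110915]
t 18.18 pos [466.1  75.5  74.7] turn [-0.0003  0.0002 -0.0004] shift_turned [23.5  -4.69 -0.03] shift_now [23.5  -4.7  -0.04] W 8.7 F [ 0.1 -0.3 -3.4] j [-0.09  0.79 -0.27  2.14  0.7   0.3  -0.84]
0 [523.64844459 319.83483131]
t 18.18 pos [466.1  75.5  74.7] turn [-0.0003  0.0002 -0.0004] shift_turned [23.5   8.81 -0.03] shift_now [23.51  8.8  -0.04] W 8.7 F [ 0.1 -0.3 -3.4] j [-0.09  0.79 -0.27  2.14  0.7   0.3  -0.84]
[-0.03233142  0.2763218   0.02017854]
```

View pics/c6.png

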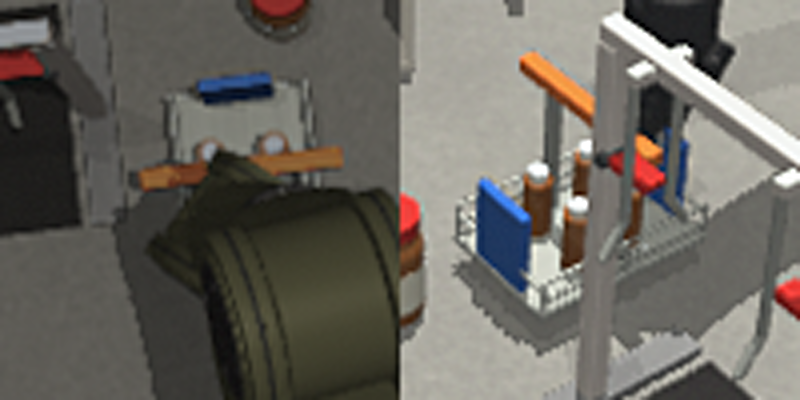

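The basket is held level by the near panel with its underside about 25 mm up. Next: go around to the front of the stand.

Request:
move_arm([
  [[0, -0.8, 0], [0, 0, 0]],
  [[0, -1.3, 0], [0, 0, 0]],
  [[0.4, -1.3, 0], [0, 0, 0]],
  [[0.8, -0.9, 0], [0, 0, 0]],
  [[1.3, -0.4, 0], [0, 0, 0]],
  [[1.6, 0, 0], [0, 0, 0]],
  [[1.8, 0, 0], [0, 0, 0]],
  [[1.8, 0, 0], [0, 0, 0]],
  [[1.8, 0, 0], [0, 0, 0]],
  [[1.8, 0, 0], [0, 0, 0]],
])

```text
time: 19.22
ee_pos: [404.4, 182.5, 74.8]
orientation: [0.661, 0.751, -0.0, -0.0]
wrist_force: [0.2, -0.1, -4.1]
gripper_width: 8.8
gripper_force: 87.8
```

Request:
move_arm([
  [[1.8, 0, 0], [0, 0, 0]],
  [[1.8, 0, 0], [0, 0, 0]],
  [[1.8, 0, 0], [0, 0, 0]],
  [[1.8, 0, 0], [0, 0, 0]],
  [[1.8, 0, 0], [0, 0, 0]],
  [[1.5, 0, 0], [0, 0, 0]],
  [[1.0, 0, 0], [0, 0, 0]],
  [[0.7, 0, 0], [0, 0, 0]],
  [[0, 0, 0], [0, 0, 0]],
  [[0, 0, 0], [0, 0, 0]],
])

```text
time: 20.05
ee_pos: [389.8, 301.8, 74.6]
orientation: [0.661, 0.75, -0.001, 0.0]
wrist_force: [-0.3, 0.1, -3.4]
gripper_width: 8.7
gripper_force: 87.9
```

Run:
```python
from h import *
a=np.radians(7.3); u=np.array([np.cos(a),np.sin(a)])
c=np.array([603,330])-80*u; plan(c[0],c[1],75,7.3)
p,q=atz('top',(159.1,182.3),343),atz('top',(242.1,172.6),343); print('header',p,q,(p+q)/2,np.degrees(np.arctan2(*(p-q)[1::-1])))
im=viewer.get_image('top')
print('seat px pred',proj('top',(603,330,335)))
h=cv2.cvtColor(np.ascontiguousarray(im),cv2.COLOR_RGB2HSV); m=cv2.inRange(h,(5,150,100),(15,255,255)); m[:, :100]=0;m[:, 330:]=0; m[:140]=0;m[300:]=0
P=cv2.findNonZero(m)
if P is not None:
    P=np.array([atz('top',x,167)[:2] for x in P.reshape(-1,2)],np.float32); print('bar',len(P),cv2.minAreaRect(P),'expected centre',state()['ee_pos'][:2]+80*u)
s=viewer.get_image('scene')[170:370,290:440]; t=im[140:340,150:300]
cv2.imwrite('pics/c7.png',cv2.resize(np.concatenate([t,s],1),None,fx=2.6,fy=2.6,interpolation=2)[:,:,::-1])
```

```text
t 20.05 pos [389.8 301.8  74.6] turn [-0.0004  0.0015 -0.0008] shift_turned [ 0.09 13.51 -0.04] shift_now [ 0.1  13.51 -0.04] W 8.7 F [-0.3  0.1 -3.4] j [-0.61  0.8  -0.23  2.08  0.54  0.32 -1.16]
header [586.54596243 444.49425697 343.        ] [615.65171293 212.89225348 343.        ] [601.09883768 328.69325522 343.        ] 97.16289038287006
seat px pred [200.877954  177.3249161]
bar 199 ((457.7168273925781, 312.6468811035156), (42.248924255371094, 156.71875), 4.799829483032227) expected centre [469.29084398 311.26733761]
```

View pics/c7.png

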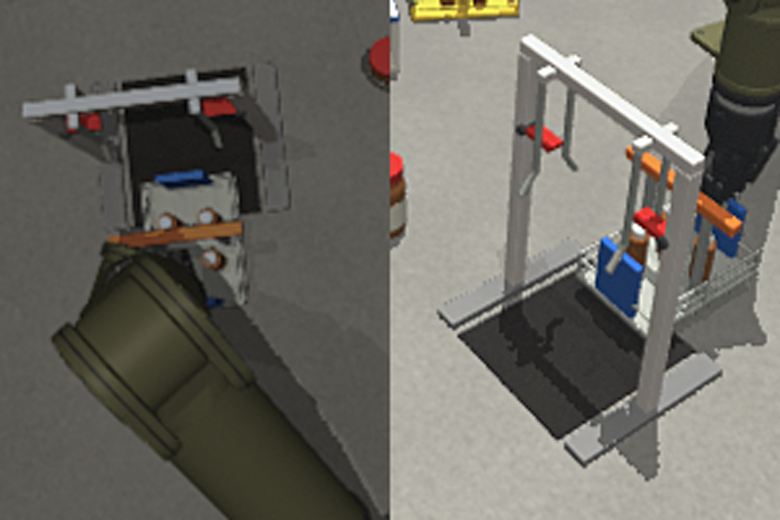

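The basket is level in front of the stand with its bar below the rod ends, and the wrist looks about 40 mm in radius. Next I'll check the bar offset and the wrist's clearance to the header numerically.

Run:
```python
from h import *
p,q=atz('top',(107/2.6+150,241/2.6+140),167),atz('top',(242/2.6+150,228/2.6+140),167); print(p,q,(p+q)/2,np.degrees(np.arctan2(*(p-q)[1::-1])))
for z in(300,350,400): print(z,atz('top',(200,234),z),atz('top',(191,233),z))
```

```text
[459.71984027 394.18442725 167.        ] [476.44224287 232.51412974 167.        ] [468.08104157 313.3492785  167.        ] 95.90540092171823
300 [445.79256667 334.48288762 300.        ] [448.46784776 360.22568049 300.        ]
350 [442.02211888 322.48578376 350.        ] [444.60027441 347.29398962 350.        ]
400 [438.25167108 310.4886799  400.        ] [440.73270107 334.36229876 400.        ]
```

Request:
move_arm([
  [[-0.2, 0.4, 0], [0, 0, -0.02]],
  [[0, 0.9, 0], [0, 0, 0]],
  [[0, 1.2, 0], [0, 0, 0]],
  [[0, 1.3, 0], [0, 0, 0]],
  [[0, 1.4, 0], [0, 0, 0]],
  [[0, 1.4, 0], [0, 0, 0]],
  [[0, 1.4, 0], [0, 0, 0]],
  [[0, 1.2, 0], [0, 0, 0]],
  [[0, 0.8, 0], [0, 0, 0]],
  [[0, 0.5, 0], [0, 0, 0]],
])

```text
time: 20.98
ee_pos: [495.9, 315.1, 74.6]
orientation: [0.654, 0.756, 0.0, 0.0]
wrist_force: [0.7, -0.7, -3.4]
gripper_width: 9.0
gripper_force: 88.0
```

Run:
```python
from h import *
plan(524,320,75,8.4)
s=viewer.get_image('scene')[160:290,320:450]; t=viewer.get_image('top')[140:270,140:270]
cv2.imwrite('pics/c8.png',cv2.resize(np.concatenate([t,s],1),None,fx=3.07,fy=3.07,interpolation=2)[:,:,::-1])
for z in (327,343,260): 
  for sy in(-118,-66,0,66,118):
    a=np.radians(7.2); P=np.array([602-8*np.cos(a)-sy*np.sin(a),329.5-8*np.sin(a)+sy*np.cos(a),z]); print(z,sy,((proj('top',P)-[140,140])*3.07).round(),((proj('scene',P)-[320,160])*3.07+[399,0]).round())
```

```text
t 20.98 pos [495.9 315.1  74.6] turn [ 0.0008  0.0004 -0.002 ] shift_turned [ 0.08  2.85 -0.04] shift_now [ 0.08  2.85 -0.03] W 9.0 F [ 0.7 -0.7 -3.4] j [-0.45  0.88 -0.34  1.79  0.51  0.56 -0.97]
327 -118 [317. 111.] [472.  82.]
327 -66 [261. 117.] [511. 111.]
327 0 [190. 126.] [566. 151.]
327 66 [119. 134.] [624. 194.]
327 118 [ 63. 141.] [674. 230.]
343 -118 [315. 107.] [473.  67.]
343 -66 [258. 114.] [513.  96.]
343 0 [186. 123.] [568. 135.]
343 66 [114. 131.] [627. 177.]
343 118 [ 57. 138.] [678. 213.]
260 -118 [328. 124.] [467. 145.]
260 -66 [274. 131.] [505. 175.]
260 0 [206. 139.] [557. 216.]
260 66 [138. 147.] [614. 260.]
260 118 [ 85. 153.] [661. 297.]
```

View pics/c8.png

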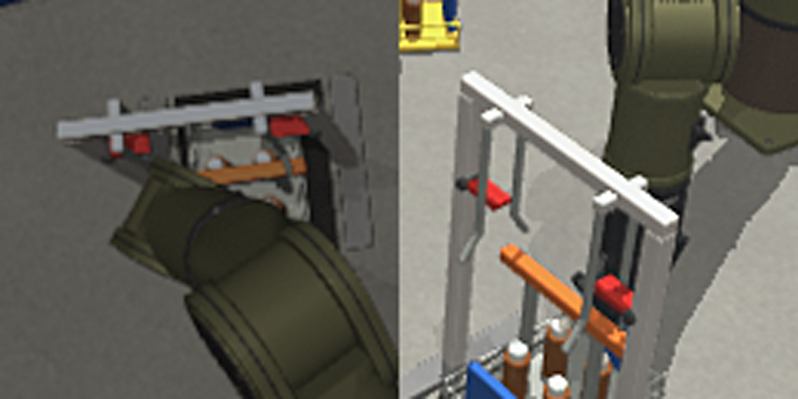

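The bar is passing under the rods and the wrist stays clear of the header, by about 10 px or more. Next: finish the insertion and raise.

Request:
move_arm([
  [[-0.15, 0.5, 0], [0, 0, 0]],
  [[0, 0.8, 0], [0, 0, 0]],
  [[0, 0.8, 0], [0, 0, 0]],
  [[0, 0.5, 0], [0, 0, 0]],
  [[0, 0.2, 0], [0, 0, 0]],
  [[0, 0, 0], [0, 0, 0]],
  [[0, 0, 0], [0, 0, 0]],
  [[0, 0, 0], [0, 0, 0]],
  [[0, 0, 0], [0, 0, 0]],
  [[0, 0, 0], [0, 0, 0]],
])

```text
time: 21.92
ee_pos: [521.5, 318.7, 74.8]
orientation: [0.653, 0.757, -0.0, -0.0]
wrist_force: [0.5, -0.6, -4.1]
gripper_width: 8.6
gripper_force: 87.9
```

Run:
```python
from h import *
plan(524,317.5,75,8.4)
t=viewer.get_image('top'); h=cv2.cvtColor(np.ascontiguousarray(t),cv2.COLOR_RGB2HSV); m=cv2.inRange(h,(7,150,90),(15,255,255)); m[:, :150]=0;m[:, 260:]=0; m[:160]=0;m[230:]=0
P=cv2.findNonZero(m).reshape(-1,2); 
for c in range(P[:,0].min(),P[:,0].max()+1,4):
    r=P[P[:,0]==c][:,1]
    if len(r): print(c,r.min(),r.max(),atz('top',(c,(r.min()+r.max())/2),167).round(1))
s=viewer.get_image('scene'); h=cv2.cvtColor(np.ascontiguousarray(s),cv2.COLOR_RGB2HSV); m=cv2.inRange(h,(7,150,90),(15,255,255)); m[:, :335]=0;m[:, 420:]=0; m[:225]=0;m[330:]=0
P=cv2.findNonZero(m).reshape(-1,2); print('scene ext',P.min(0),P.max(0))
a=np.radians(7.2);u=np.array([np.cos(a),np.sin(a),0]);v=np.array([-np.sin(a),np.cos(a),0])
B=np.array([602,329.5,160]); print('pred ends',[proj('scene',B+k*v).round(1) for k in(-80,80)],[proj('top',B+[0,0,7]+k*v).round(1) for k in(-80,80)])
```

```text
t 21.92 pos [521.5 318.7  74.8] turn [-0.0004  0.0002  0.0008] shift_turned [-0.15  0.23 -0.02] shift_now [-0.15  0.23 -0.02] W 8.6 F [ 0.5 -0.6 -4.1] j [-0.42  0.9  -0.36  1.72  0.5   0.62 -0.92]
207 188 188 [601.5 350.1 167. ]
211 187 190 [599.9 337.4 167. ]
215 187 190 [600.  324.7 167. ]
219 186 190 [601.7 312.1 167. ]
223 186 189 [603.4 299.5 167. ]
227 187 189 [601.9 286.8 167. ]
231 185 186 [610.  274.4 167. ]
235 185 188 [606.8 261.7 167. ]
scene ext [346 243] [390 295]
pred ends [array([346.4, 243.9]), array([386.7, 278.4])] [array([238.7, 184.9]), array([188.3, 190.8])]
```

The bar is about 2 mm short in x and its ends match in both views. I'll correct that and raise.

Request:
move_arm([
  [[-0.05, 0.2, 0], [0, 0, 0]],
  [[0, 0, -0.4], [0, 0, 0]],
  [[0, 0, -0.7], [0, 0, 0]],
  [[0, 0, -0.7], [0, 0, 0]],
  [[0, 0, -0.7], [0, 0, 0]],
  [[0, 0, -0.7], [0, 0, 0]],
  [[0, 0, -0.7], [0, 0, 0]],
  [[0, 0, -0.7], [0, 0, 0]],
  [[0, 0, -0.4], [0, 0, 0]],
  [[0, 0, 0], [0, 0, 0]],
])

```text
time: 22.85
ee_pos: [524.5, 319.0, 126.1]
orientation: [0.653, 0.757, 0.001, 0.0]
wrist_force: [0.5, -0.2, -2.9]
gripper_width: 8.6
gripper_force: 88.1
```

Request:
move_arm([
  [[0, 0, -0.3], [0, 0, 0]],
  [[0, 0, -0.4], [0, 0, 0]],
  [[0, 0, -0.4], [0, 0, 0]],
  [[0, 0, -0.4], [0, 0, 0]],
  [[0, 0, -0.4], [0, 0, 0]],
  [[0, 0, -0.4], [0, 0, 0]],
  [[0, 0, -0.4], [0, 0, 0]],
  [[0, 0, -0.3], [0, 0, 0]],
  [[0, 0, 0], [0, 0, 0]],
  [[0, 0, 0], [0, 0, 0]],
])

```text
time: 23.68
ee_pos: [524.1, 318.6, 155.0]
orientation: [0.653, 0.757, 0.0, 0.0]
wrist_force: [0.7, 0.1, -3.7]
gripper_width: 8.7
gripper_force: 87.9
```

Request:
move_arm([
  [[0, 0, -0.3], [0, 0, 0]],
  [[0, 0, -0.4], [0, 0, 0]],
  [[0, 0, -0.4], [0, 0, 0]],
  [[0, 0, -0.4], [0, 0, 0]],
  [[0, 0, -0.4], [0, 0, 0]],
  [[0, 0, -0.4], [0, 0, 0]],
  [[0, 0, -0.4], [0, 0, 0]],
  [[0, 0, -0.3], [0, 0, 0]],
  [[0, 0, 0], [0, 0, 0]],
  [[0, 0, 0], [0, 0, 0]],
])

```text
time: 24.52
ee_pos: [524.1, 318.6, 185.0]
orientation: [0.653, 0.757, 0.0, 0.0]
wrist_force: [0.6, 0.8, -2.9]
gripper_width: 8.7
gripper_force: 88.1
```

Request:
move_arm([
  [[0, 0, -0.3], [0, 0, 0]],
  [[0, 0, -0.4], [0, 0, 0]],
  [[0, 0, -0.4], [0, 0, 0]],
  [[0, 0, -0.4], [0, 0, 0]],
  [[0, 0, -0.4], [0, 0, 0]],
  [[0, 0, -0.4], [0, 0, 0]],
  [[0, 0, -0.4], [0, 0, 0]],
  [[0, 0, -0.3], [0, 0, 0]],
  [[0, 0, 0], [0, 0, 0]],
  [[0, 0, 0], [0, 0, 0]],
])

```text
time: 25.35
ee_pos: [524.0, 318.5, 215.0]
orientation: [0.653, 0.757, 0.0, 0.0]
wrist_force: [0.3, -0.5, -2.8]
gripper_width: 8.6
gripper_force: 88.2
```

Request:
move_arm([
  [[0, 0, -0.1], [0, 0, 0]],
  [[0, 0, -0.1], [0, 0, 0]],
  [[0, 0, 0], [0, 0, 0]],
  [[0, 0, 0], [0, 0, 0]],
  [[0, 0, 0], [0, 0, 0]],
  [[0, 0, 0], [0, 0, 0]],
  [[0, 0, 0], [0, 0, 0]],
  [[0, 0, 0], [0, 0, 0]],
  [[0, 0, 0], [0, 0, 0]],
  [[0, 0, 0], [0, 0, 0]],
])

```text
time: 26.18
ee_pos: [523.9, 318.5, 216.8]
orientation: [0.653, 0.757, -0.0, 0.0]
wrist_force: [0.6, -0.6, -4.3]
gripper_width: 8.7
gripper_force: 88.1
```

```bash
cat > chk.py <<'E'
from h import *
plan(524,318.6,165,8.4)
a=np.radians(7.2);u=np.array([np.cos(a),np.sin(a),0]);v=np.array([-np.sin(a),np.cos(a),0]);S=np.array([602,329.5,0])
for c in('top','scene'):
    im=viewer.get_image(c); h=cv2.cvtColor(np.ascontiguousarray(im),cv2.COLOR_RGB2HSV); cv2.imwrite(f'pics/last_{c}.png',im[:,:,::-1])
    red=cv2.inRange(h,(0,150,50),(4,255,255))|cv2.inRange(h,(175,150,50),(180,255,255)); org=cv2.inRange(h,(7,150,90),(15,255,255))
    for k in(80,-80):
        p=proj(c,S+k*v+[0,0,241]); q=p.astype(int); w=red[q[1]-16:q[1]+17,q[0]-16:q[0]+17]; P=cv2.findNonZero(w)
        print(c,k,'pred level',p.round(1), None if P is None else ('seen',len(P),(P.reshape(-1,2).mean(0)+q-16).round(1),cv2.boundingRect(P)))
    q=proj(c,S+[0,0,270]).astype(int); w=org[q[1]-50:q[1]+50,q[0]-50:q[0]+50];P=cv2.findNonZero(w)
    if P is not None: x,y,ww,hh=cv2.boundingRect(P); print('bar ext',x+q[0]-50,y+q[1]-50,x+q[0]-50+ww,y+q[1]-50+hh)
E
python3 chk.py
```

```text
t 26.18 pos [523.9 318.5 216.8] turn [-0.      0.0001  0.0004] shift_turned [0.01 0.01 5.18] shift_now [0.01 0.01 5.18] W 8.7 F [ 0.6 -0.6 -4.3] j [-0.37  0.72 -0.46  1.61  0.38  0.9  -0.82]
top 80 pred level [181.9 186.8] None
top -80 pred level [234.8 180.6] ('seen', 71, array([233.9, 181.1]), (10, 13, 13, 8))
bar ext 201 179 222 196
scene 80 pred level [390.6 254.8] ('seen', 91, array([389.7, 255.1]), (10, 12, 12, 12))
scene -80 pred level [348.4 221.1] ('seen', 60, array([349.3, 222.6]), (10, 13, 14, 10))
bar ext 350 202 397 257
```

Both catches are seen back at their level positions. Next: lower onto them.

Request:
move_arm([
  [[0, 0, 0.4], [0, 0, 0]],
  [[0, 0, 0.6], [0, 0, 0]],
  [[0, 0, 0.7], [0, 0, 0]],
  [[0, 0, 0.7], [0, 0, 0]],
  [[0, 0, 0.7], [0, 0, 0]],
  [[0, 0, 0.6], [0, 0, 0]],
  [[0, 0, 0.4], [0, 0, 0]],
  [[0, 0, 0.3], [0, 0, 0]],
  [[0, 0, 0.2], [0, 0, 0]],
  [[0, 0, 0], [0, 0, 0]],
])

```text
time: 27.12
ee_pos: [523.8, 318.4, 170.4]
orientation: [0.653, 0.757, -0.0, -0.0]
wrist_force: [-0.8, 0.2, -3.6]
gripper_width: 8.8
gripper_force: 87.9
```

Request:
move_arm([
  [[0, 0, 0.1], [0, 0, 0]],
  [[0, 0, 0.1], [0, 0, 0]],
  [[0, 0, 0.1], [0, 0, 0]],
  [[0, 0, 0.1], [0, 0, 0]],
  [[0, 0, 0], [0, 0, 0]],
  [[0, 0, 0], [0, 0, 0]],
  [[0, 0, 0], [0, 0, 0]],
  [[0, 0, 0], [0, 0, 0]],
  [[0, 0, 0], [0, 0, 0]],
  [[0, 0, 0], [0, 0, 0]],
])

```text
time: 27.95
ee_pos: [524.0, 318.5, 166.8]
orientation: [0.653, 0.757, 0.0, 0.0]
wrist_force: [0.0, -0.4, -3.0]
gripper_width: 8.9
gripper_force: 87.9
```

Request:
move_arm([
  [[0, 0, 0.1], [0, 0, 0]],
  [[0, 0, 0], [0, 0, 0]],
  [[0, 0, 0], [0, 0, 0]],
  [[0, 0, 0.1], [0, 0, 0]],
  [[0, 0, 0], [0, 0, 0]],
  [[0, 0, 0], [0, 0, 0]],
  [[0, 0, 0], [0, 0, 0]],
  [[0, 0, 0], [0, 0, 0]],
  [[0, 0, 0], [0, 0, 0]],
  [[0, 0, 0], [0, 0, 0]],
])

```text
time: 28.78
ee_pos: [524.3, 318.6, 165.1]
orientation: [0.653, 0.757, 0.0, 0.0]
wrist_force: [-0.5, -0.5, 2.0]
gripper_width: 8.4
gripper_force: 88.9
```

The basket's weight is on the catches. Release with a partial opening, then check.

Request:
move_arm([
  [[0, 0, 0], [0, 0, 0]],
  [[0, 0, 0], [0, 0, 0]],
  [[0, 0, 0], [0, 0, 0]],
  [[0, 0, 0], [0, 0, 0]],
  [[0, 0, 0], [0, 0, 0]],
  [[0, 0, 0], [0, 0, 0]],
  [[0, 0, 0], [0, 0, 0]],
  [[0, 0, 0], [0, 0, 0]],
  [[0, 0, 0], [0, 0, 0]],
  [[0, 0, 0], [0, 0, 0]],
], fingers=-0.3)

```text
time: 29.62
ee_pos: [523.9, 318.5, 164.8]
orientation: [0.653, 0.757, -0.0, 0.0]
wrist_force: [0.3, -0.6, 0.2]
gripper_width: 29.7
gripper_force: 0.0
```

```bash
python3 chk.py
python3 - <<'E'
from h import *
for n in('bar_mid','basket','seat'):
    print(n,[(np.round(d['xy'],1),round(d['confidence'],2),atz('scene',d['xy'],dict(bar_mid=250,basket=115,seat=250)[n]).round()) for d in viewer.mark_of(n,'scene')[:3]])
E
```

```text
t 29.62 pos [523.9 318.5 164.8] turn [0.     0.     0.0004] shift_turned [ 0.01  0.01 -0.02] shift_now [ 0.01  0.01 -0.02] W 29.7 F [ 0.3 -0.6  0.2] j [-0.38  0.78 -0.43  1.66  0.42  0.8  -0.86]
top 80 pred level [181.9 186.8] None
top -80 pred level [234.8 180.6] ('seen', 49, array([235.4, 181.2]), (11, 13, 12, 8))
bar ext 201 178 234 198
scene 80 pred level [390.6 254.8] ('seen', 57, array([390.4, 256.6]), (10, 14, 12, 10))
scene -80 pred level [348.4 221.1] ('seen', 22, array([345.4, 221.7]), (10, 13, 10, 10))
bar ext 349 218 394 272
bar_mid [(array([316.9, 141.1]), 0.7, array([ 475., -167.,  250.])), (array([365.5, 236.1]), 0.69, array([613., 331., 250.]))]
basket [(array([364.9, 274.8]), 0.89, array([605., 338., 115.])), (array([316.8, 168.8]), 0.62, array([ 454., -197.,  115.])), (array([367.9, 233.8]), 0.34, array([500., 200., 115.]))]
seat [(array([368. , 234.4]), 0.85, array([604., 328., 250.]))]
```

Request:
move_arm([
  [[0, 0, -0.3], [0, 0, 0]],
  [[0, 0, -0.6], [0, 0, 0]],
  [[0, 0, -0.8], [0, 0, 0]],
  [[0, 0, -0.8], [0, 0, 0]],
  [[0, 0, -0.8], [0, 0, 0]],
  [[0, 0, -0.8], [0, 0, 0]],
  [[0, 0, -0.8], [0, 0, 0]],
  [[0, 0, -0.1], [0, 0, 0]],
  [[0, 0, 0], [0, 0, 0]],
  [[0, 0, 0], [0, 0, 0]],
])

```text
time: 30.7
ee_pos: [523.8, 318.3, 214.7]
orientation: [0.653, 0.757, -0.0, 0.0]
wrist_force: [-0.6, -0.5, -0.4]
gripper_width: 29.6
gripper_force: 0.0
```

Request:
move_arm([
  [[0, -0.5, 0], [0, 0, 0]],
  [[0, -1.5, 0], [0, 0, 0]],
  [[0, -2, 0], [0, 0, 0]],
  [[0, -2, 0], [0, 0, 0]],
  [[0, -2, 0], [0, 0, 0]],
  [[0, -2, 0], [0, 0, 0]],
  [[0, -1, 0], [0, 0, 0]],
  [[0, 0, 0], [0, 0, 0]],
  [[0, 0, 0], [0, 0, 0]],
  [[0, 0, 0], [0, 0, 0]],
])

```text
time: 31.53
ee_pos: [416.0, 302.5, 214.7]
orientation: [0.654, 0.757, 0.0, 0.0]
wrist_force: [-0.5, -0.2, -0.5]
gripper_width: 29.8
gripper_force: 0.0
```

```bash
python3 chk.py
```

```text
t 31.53 pos [416.  302.5 214.7] turn [ 0.0007 -0.0001 -0.0004] shift_turned [ 0.02 10.92  4.97] shift_now [ 0.02 10.91  4.98] W 29.8 F [-0.5 -0.2 -0.5] j [-0.43  0.6  -0.46  1.91  0.39  0.72 -0.97]
top 80 pred level [181.9 186.8] ('seen', 9, array([182.2, 189.4]), (11, 19, 13, 2))
top -80 pred level [234.8 180.6] ('seen', 49, array([235.4, 181.2]), (11, 13, 12, 8))
bar ext 181 178 234 200
scene 80 pred level [390.6 254.8] ('seen', 56, array([390.5, 256.7]), (10, 14, 12, 10))
scene -80 pred level [348.4 221.1] ('seen', 20, array([345.2, 221.5]), (10, 13, 10, 10))
bar ext 349 218 394 272
```

The bar and both catches have not moved since release, and nothing touches the robot. I'll hand in.

```bash
python3 -c "
from cell import bot
print(bot.hand_in())"
```

```text
the job is handed in; nothing more can be done
None
```

The basket is out of the well and now hangs by its orange bar on both red catches, let go; I handed the job in at about 32 s, and no verdict was returned.

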